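# Close the ball tray and hold it a quarter turn round

## Task

Slide the loose gate board fully down into the slot at the open end of the dished tray and let go of it. Then lift the tray by its arched handle straight up off its stand and, once it is well clear, turn it through a quarter turn (either way round) so that it is crosswise over the stand, keeping it level and the loose gypsum ball in the middle of the dish all the while. Finish still holding the tray, at rest and level, roughly ten centimetres up over the stand, with the gate still home; leave the things round about where they are.

Things in the scene. Friction and masses are not known exactly. Their poses are not given: they have to be found in the camera images.
- stand: Fixed brown wooden board 200 x 160 mm (x by y), on the table, its top 14 mm up, with low lips 8 mm high that locate the tray with 3 mm of play. Origin at the centre of its underside; z up. At the start the tray sits on it with the same axes.
- holder: Fixed brown wooden block 70 x 122 mm in which the gate board stands upright at the start; cheeks up to 30 mm above the table, slot floor 10 mm above it, slot 12 mm wide and 106 mm long along its own y. Origin at the centre of its underside.
- tray: Loose light-wood tray, 180 mm (x) by 140 mm (y), 0.36 to 0.6 kg, walls 30 mm high on three sides, open at its -x end. Its floor is a shallow plaster dish 120 mm across, rising 12 mm per 100 mm from the middle, so the ball leaves the middle when the tray is tilted or jerked. Origin at the centre of its underside, z up.
- tray_handle (a point): Centre of the top bar of the tray's arched handle, straight above the middle of the dish, 98 mm above the tray's underside. The bar runs along the tray's y over its full width (140 mm), is 12 mm thick (along x) and 16 mm high: grasp it here from above, fingers closing along x. Axes as the tray's.
- slot_seat (a point): Where the gate's centre lies when home: 84 mm to the tray's -x side of its middle, 48 mm above its underside. Axes as the tray's. The upright slot lies along y, 11 mm wide and 104 mm long, floor 8 mm above the underside; grooved posts 40 mm high at both ends, with flared guides up to 49 mm, take the outer 12 mm of the board; the 80 mm between them is open.
- ball_seat (a point): Point of the tray where the ball's centre lies when it rests in the middle of the dish: 26 mm above the tray's underside, under the handle bar. Axes as the tray's.
- gate_center (a point): Centre (half-way up) of the loose plywood gate board: 8 mm thick (own x), 100 mm wide (own y), 80 mm high (own z, up), 0.05 kg; its lowest 8 mm are narrowed to 92 x 6 mm. It stands upright in the holder, lower edge 10 mm above the table, axes as the holder's. Either face may look outward in the tray. Grasp it across its thickness near the top, half-way along its width.
- ball_center (a point): Centre of the loose gypsum ball, 32 mm across, 0.03 kg, free to roll in the tray's dish.
- plaster_pot: Bystander: small white pot, 72 mm across and 72 mm high. Origin under its centre.
- masking_tape: Bystander: roll of beige tape lying flat, 104 mm across, 25 mm high. Origin under its centre.
- gypsum_star: Bystander: flat gypsum star, 84 mm across, 18 mm high. Origin under its centre.

How it is judged:
On the way, in this order (a step that is already met when the one before it is completed fails the run):
1. the gate is home in the tray's slot and let go, the tray still on its stand (distance between gate_center and slot_seat below 0.006 m and z of tray_handle in the frame of stand below 0.12 m and contact force between the fingers and gate below 0.1 N), for 0.2 s.
2. the tray is lifted clear of the stand, gate home, not yet turned (distance between gate_center and slot_seat below 0.006 m and z of tray_handle in the frame of stand above 0.142 m and angle between the x axis of tray_handle and the x axis of stand, either way round below 0.35 rad), for 0.1 s.
At the end, for the whole second after the job is handed in: The fingers hold the tray 5 to 15 cm above where it stood, within 6 cm sideways of the stand's centre, crosswise to the stand (quarter turn within 10 degrees), level within 5 degrees and at rest; the gate's centre is within 6 mm of its seat and the ball's centre within 12 mm of its seat (distance between gate_center and slot_seat below 0.006 m and z of tray_handle in the frame of stand between 0.162 and 0.262 m and angle between the x axis of tray_handle and the x axis of stand, either way round above 1.4 rad and angle between tray_handle's own z axis and vertical below 0.09 rad and distance between ball_center and ball_seat below 0.012 m and horizontal distance between tray_handle and stand below 0.06 m and linear speed of tray below 0.02 m/s and linear speed of ball below 0.04 m/s and contact force between the fingers and tray above 2 N and contact force between tray and stand below 0.1 N); the arm keeps its last pose, push and grip.
It fails at once if the ball rolls more than 35 mm out of the middle of the dish (distance between ball_center and ball_seat above 0.035 m).
It fails at once if the tray is tilted more than 11 degrees (angle between tray_handle's own z axis and vertical above 0.2 rad).
It fails at once if a bystander is moved more than 3 cm (distance of any of plaster_pot, masking_tape, gypsum_star from where it was at the start of the episode above 0.03 m).
It also fails if it takes over 61 s, if anything falls off the work surface, if the arm or the gripper's body presses on something with over 40 N, if the wrist force passes 120 N, or if a joint passes its speed limit or range.

## Robot

A 6-joint arm with a two-finger parallel gripper is mounted at the origin on a cart in front of the work surface, level with it; the furniture and walls round the work are solid. World frame = base frame: x ahead of the robot, y to its left, z up, the work surface at z = 0. Lengths are in m, angles in rad, forces in N, time in s.
With the tool pointing down it reaches from about 0.25 to 0.725 m from the base axis. Payload 4 kg.
Tool frame: the origin (TCP) lies on the front face of the gripper's body, between the roots of the fingers; the fingertips stand 73 mm ahead of it and the grasp point (between the pads) lies 54 mm ahead of it; z points along the fingers, y is the line along which they close (so a half turn about z gives the same grasp; the last joint's range is limited). The gripper opens to 85 mm and grips with 20 to 120 N. Pads are 22 mm wide; open, the fingers measure 114 mm over their backs; the gripper's body (76 mm by 85 mm) begins 54 mm behind the grasp point. The pads swing forward as they close: fully open they stand 13 mm farther back than shut.
Start: joints at [-1.33, 0.241, 0.005, 1.335, 0, 1.571], TCP at [0.119, -0.486, 0.304] pointing down, gripper open.
Joint ranges: [-2.72, 2.72], [-1.05, 1.87], [-1.09, 1.28], [-1.99, 2.15], [-1.42, 1.44], [-3.14, 3.14]. Speed limits (rad/s): [2.79, 2.79, 3.14, 3.14, 3.14, 3.14].

## Interface

Orientations are given as a unit quaternion [x, y, z, w].
In Python, from workcell import bot gives the robot as it stands. The module is installed in compiled form; this text tells all that it offers.
- The arm moves only by the tool step_arm, never from a script. Its argument "rows" is a list of rows, each a list of 2 entries, a list of its own where there are three numbers: the shift along the tool's x, y, z in mm, then the turn about the tool's z in degrees. A call has 1 to 12 rows; each row is the pose to reach, as a shift and turn from the pose commanded when the call began, along the tool's axes at that moment; what a row does not reach only later rows make up. A row lasts 1/8 s, in which the tool goes at most 62.5 mm and 10.7 degrees, less where a joint would pass 70% of its speed; a pose out of reach is approached as far as the arm can. A call with a gripper value outside its range is refused whole. "claw" is the gripper's target within -1 to 1 (shut at 1, half-way at 0, fully open at -1), set as the call begins (left out, the last holds). The fingers move at their own pace and stop on an object; the grip force is fixed at half the most. Time passes only in rows, so rows that repeat a pose let the fingers close. It gives the time, the measured TCP pose, the force, the opening and the grip force at its end, in the units of the state.
- bot.get_obs(): the state, without advancing time (a new reading comes with each control period).
- bot.camera(name): name is "scene" or "top"; returns (picture, depth): 400x640x3 uint8, red, green, blue; 400x640 float32, m along the optical axis (not along the pixel's ray), 0 where there is no reading.
- bot.camera_params(name): a dict with "fx", "fy", "cx", "cy" (pixels), "pose" (4x4, takes a point from camera to world coordinates). Camera axes: x right, y up, looking along -z (the intrinsics and any distortion apply to the point x, -y, -z); pixel columns grow to the right and rows downward; lengths in m; the calibration is good to about 2 mm. A picture is of the moment at which its call begins. camera_params takes no time and is no camera call.
- bot.job_done(): hands the job in; it is judged then, once.
Trained networks look in the newest picture that a camera, given by its name, has taken for a name from the list of things; names that differ only in an ending like _2 or _b are one class to them, and where a whole thing is asked for, a point or a joint stands for the part that bears it (a point fixed in the world has none). Each returns a list of dicts, best first, with "score" (0 to 1); they miss things now and then, are a little off and sometimes report something else, mostly with a low value. They report only what shows in the picture. A call takes as long as a camera call.
- bot.trace(target, camera): "pixels" (400x640 bool, what is visible of it) and "uv" ([column, row] in pixels, amid what is visible of it).
The state is a dict: "clock": time; "joint_pos": joint angles; "joint_vel": joint speeds; "tau": joint torques, N m; "eef_pos": TCP position; "tool_rot": TCP orientation; "ft_force": force on the tool from outside, world axes, zero at the start; "ft_torque": the same for the moment, N m; "grip_width": finger opening in m; "grasp_force": force on a finger pad.
Only numpy, scipy, OpenCV 4.12 (cv2) and the standard library are available. Lean on these libraries where they do the work, as an engineer would, in place of code of your own. Each camera call takes 0.05 s, during which the arm holds its last target. There are 200 camera calls.

## Working session

There is one attempt and no reset: what is moved stays moved. The work goes in short steps, Python scripts to look and compute and a tool call to move; the robot and the scene stay as the last step left them, time stands still between calls to the robot, and variables do not carry over. Pictures are saved under pics/ and viewed, at most 10 in all, crops included, and the job is handed in when it is done.

Besides the shell and the picture viewer there is one more tool, called after "Emit:" in YAML: its name, and indented under it one key for each argument. step_arm: Moves the arm, as the interface text tells. Its arguments: {"type":"object","properties":{"rows":{"type":"array"},"claw":{"type":"number"}},"required":["rows"]}

```bash
mkdir -p pics; cat > h.py <<'E'
from workcell import bot
import numpy as np, cv2
from scipy.spatial.transform import Rotation as R
def cloud(cam,d):
    p=bot.camera_params(cam); v,u=np.indices(d.shape)
    c=np.stack([(u-p['cx'])/p['fx']*d,-(v-p['cy'])/p['fy']*d,-d,np.ones_like(d)],-1)
    return (c@np.array(p['pose']).T)[...,:3]
E
python3 - <<'E'
from h import *
o=bot.get_obs(); print(o['clock'],o['eef_pos'],R.from_quat(o['tool_rot']).as_matrix().round(3).tolist(),o['grip_width'])
ims=[]
for c in('scene','top'):
    im,d=bot.camera(c); cv2.imwrite(f'pics/{c}0.png',im[...,::-1]); P=cloud(c,d); np.save(f'{c}P.npy',P)
    print(c,np.array(bot.camera_params(c)['pose']).round(3).tolist(), [bot.camera_params(c)[k] for k in('fx','cx','cy')])
    for n in('stand','holder','tray','gate_center','ball_center','plaster_pot','masking_tape','gypsum_star'):
        for t in bot.trace(n,c)[:1]:
            m=t['pixels']&(d>0); q=P[m]
            print(n,round(t['score'],2),np.round(t['uv']),m.sum(),np.percentile(q,[2,50,98],axis=0).round(3).tolist() if len(q) else '')
            np.save(f'{c}_{n}.npy',t['pixels'])
E
```

```text
0.0 [ 0.11912305 -0.48509803  0.30303094] [[0.971, 0.238, -0.0], [0.238, -0.971, 0.002], [0.0, -0.002, -1.0]] 0.08525136290332005
scene [[-0.85, 0.344, -0.398, 0.155], [-0.526, -0.574, 0.627, 0.545], [-0.012, 0.743, 0.669, 0.838], [0.0, 0.0, 0.0, 1.0]] [390.80410860767824, 318.85946697563077, 195.8669538130926]
stand 0.96 [332. 226.] 442 [[0.462, -0.256, 0.006], [0.525, -0.133, 0.016], [0.664, -0.12, 0.025]]
holder 0.82 [305. 288.] 856 [[0.457, 0.033, 0.006], [0.49, 0.096, 0.014], [0.552, 0.143, 0.034]]
tray 0.93 [342. 207.] 2450 [[0.472, -0.276, 0.021], [0.558, -0.201, 0.033], [0.653, -0.131, 0.122]]
gate_center 0.68 [302. 271.] 710 [[0.484, 0.039, 0.028], [0.504, 0.085, 0.065], [0.526, 0.127, 0.093]]
ball_center 0.45 [334. 200.] 78 [[0.551, -0.215, 0.038], [0.562, -0.2, 0.051], [0.576, -0.192, 0.06]]
plaster_pot 0.65 [241. 210.] 557 [[0.748, -0.052, 0.009], [0.773, -0.015, 0.07], [0.812, 0.005, 0.075]]
masking_tape 0.89 [415. 178.] 529 [[0.372, -0.529, 0.003], [0.419, -0.471, 0.022], [0.466, -0.431, 0.029]]
gypsum_star 0.83 [224. 238.] 482 [[0.742, 0.022, 0.003], [0.772, 0.059, 0.0
[... 216 characters left out ...]
.86 [344. 250.] 214 [[0.465, -0.283, 0.001], [0.477, -0.186, 0.016], [0.662, -0.123, 0.025]]
holder 0.94 [247. 236.] 947 [[0.459, 0.021, 0.005], [0.504, 0.076, 0.01], [0.55, 0.139, 0.032]]
tray 0.73 [352. 216.] 3768 [[0.473, -0.276, 0.017], [0.56, -0.207, 0.028], [0.651, -0.135, 0.12]]
gate_center 0.75 [240. 238.] 207 [[0.483, 0.035, 0.024], [0.505, 0.079, 0.087], [0.525, 0.127, 0.092]]
plaster_pot 0.67 [282. 133.] 580 [[0.746, -0.056, 0.026], [0.781, -0.027, 0.069], [0.814, 0.002, 0.073]]
masking_tape 0.7 [470. 270.] 750 [[0.371, -0.53, -0.0], [0.417, -0.484, 0.023], [0.466, -0.431, 0.027]]
gypsum_star 0.65 [258. 138.] 531 [[0.743, 0.022, -0.0], [0.774, 0.055, 0.017], [0.809, 0.087, 0.021]]
```

```bash
python3 - <<'E'
from h import *
a=cv2.imread('pics/top0.png')[100:300,170:520]; cv2.imwrite('pics/topc.png',cv2.resize(a,None,fx=2.2,fy=2.2,interpolation=3))
P=np.load('topP.npy');Q=np.load('sceneP.npy')
def rep(n,q):
    r=cv2.minAreaRect((q[:,:2]*1000).astype(np.float32)); c=q[:,:2].mean(0); w,v=np.linalg.eigh(np.cov((q[:,:2]-c).T)); print(n,len(q),'rect',np.round(r[0],1),np.round(r[1],1),round(r[2],1),'ang',np.degrees(np.arctan2(v[1,1],v[0,1])).round(1),'z',np.median(q[:,2]).round(4))
for nm,A in(('top',P),('scene',Q)):
    A=A.reshape(-1,3);f=lambda x0,x1,y0,y1,z0,z1:A[(A[:,0]>x0)&(A[:,0]<x1)&(A[:,1]>y0)&(A[:,1]<y1)&(A[:,2]>z0)&(A[:,2]<z1)]
    rep(nm+' gatetop',f(.45,.57,.02,.16,.084,.10))
    rep(nm+' holder',f(.44,.57,.0,.16,.024,.036))
    rep(nm+' handle',f(.44,.70,-.31,-.1,.10,.13))
    rep(nm+' posts',f(.44,.70,-.31,-.1,.052,.075))
    rep(nm+' walls',f(.44,.70,-.31,-.1,.038,.070))
E
```

```text
top gatetop 132 rect [504.5  81.2] [99.5  8.2] 66.5 ang 66.6 z 0.0891
top holder 319 rect [504.6  81.1] [117.3  32.4] 66.4 ang 65.7 z 0.0289
top handle 309 rect [ 564.4 -207. ] [140.1  13.6] 84.2 ang 84.2 z 0.1187
top posts 161 rect [ 515.4 -201.9] [139.9  94.5] 84.2 ang 82.2 z 0.0593
top walls 734 rect [ 561.4 -206.5] [140. 187.] 84.3 ang 176.3 z 0.0443
scene gatetop 182 rect [505.3  81.3] [99.2 11.3] 67.2 ang 66.5 z 0.0906
scene holder 347 rect [503.8  81.3] [118.1  33.6] 64.5 ang 63.6 z 0.031
scene handle 248 rect [ 565.2 -205.5] [141.2  15.9] 83.8 ang 83.8 z 0.1196
scene posts 218 rect [ 522.9 -202. ] [141.9 109.5] 85.5 ang 84.1 z 0.0588
scene walls 772 rect [ 563.6 -206.2] [144.  190.1] 84.9 ang 170.9 z 0.0462
```

View pics/topc.png

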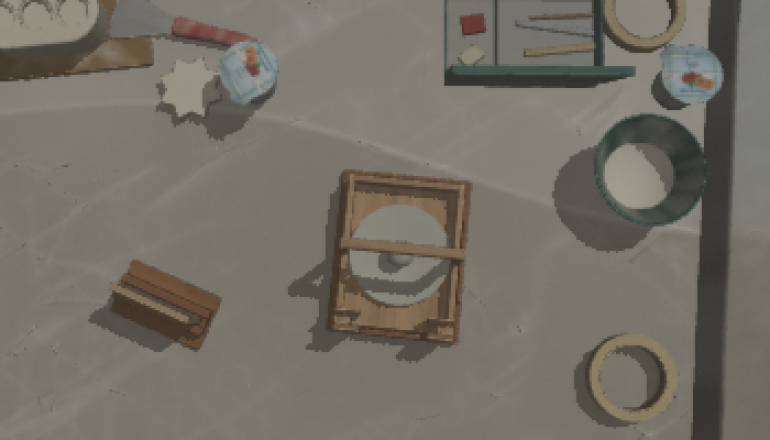

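View pics/scene0.png

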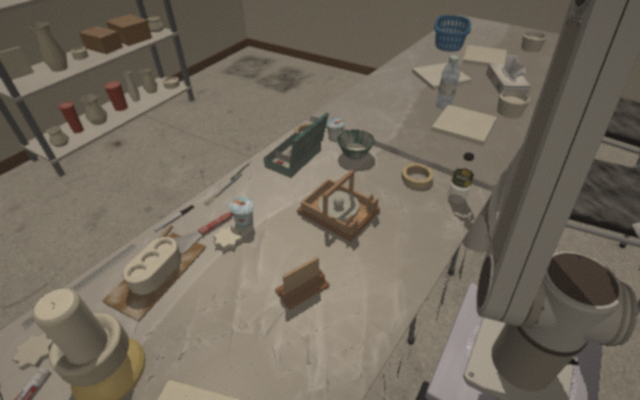

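The scene picture shows the tray at about (340,205) with its open end towards the robot, the gate standing in the holder at (302,272), and the ball under the bar. The top picture agrees. Next I move above the gate.

Emit:
step_arm:
  rows:
    - [[510,-458,70],-52.7]
    - [[510,-458,70],-52.7]
    - [[510,-458,70],-52.7]
    - [[510,-458,70],-52.7]
    - [[510,-458,70],-52.7]
    - [[510,-458,70],-52.7]
    - [[510,-458,70],-52.7]
    - [[510,-458,70],-52.7]
    - [[510,-458,70],-52.7]
    - [[510,-458,70],-52.7]
    - [[510,-458,70],-52.7]
    - [[510,-458,70],-52.7]
  claw: -1

```text
clock: 2.4
eef_pos: [0.5069, 0.0842, 0.2328]
tool_rot: [0.835, 0.551, 0.0, -0.0]
ft_force: [-0.9, -0.2, 0.1]
grip_width: 0.0853
grasp_force: 0.0
```

Emit:
step_arm:
  rows:
    - [[0,0,20],0]
    - [[0,0,40],0]
    - [[0,0,55],0]
    - [[0,0,55],0]
    - [[0,0,55],0]

```text
clock: 3.02
eef_pos: [0.5056, 0.0805, 0.1796]
tool_rot: [0.836, 0.548, 0.0, 0.0]
ft_force: [0.2, -0.5, 0.3]
grip_width: 0.0853
grasp_force: 0.0
```

```bash
python3 - <<'E'
from h import *
o=bot.get_obs(); print(o['clock'],o['eef_pos'],o['tool_rot'],o['joint_pos'])
im,d=bot.camera('scene'); cv2.imwrite('pics/s1.png',cv2.resize(im[200:330,230:390,::-1],None,fx=4,fy=4,interpolation=3))
E
```

```text
3.025 [0.5056024  0.08050381 0.1795925 ] [8.36467032e-01 5.48017034e-01 4.32683825e-04 2.19194223e-04] [ 1.57918597e-01  3.52586239e-01 -1.79750090e-01  1.03749099e+00
 -4.54160491e-05  2.13952758e+00]
```

View pics/s1.png

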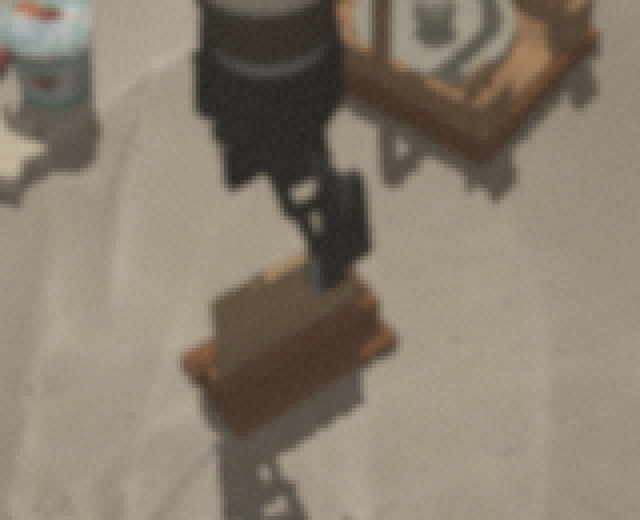

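The picture shows the fingers on either side of the gate's top near the middle, at crop pixels (300,260). Next I descend and close.

Emit:
step_arm:
  rows:
    - [[0,0,20],0]
    - [[0,0,36],0]
    - [[0,0,47],0]
    - [[0,0,47],0]

```text
clock: 3.58
eef_pos: [0.5051, 0.0808, 0.1316]
tool_rot: [0.836, 0.548, -0.0, -0.0]
ft_force: [-0.8, -0.4, -0.2]
grip_width: 0.0852
grasp_force: 0.0
```

Emit:
step_arm:
  rows:
    - [[0,0,0],0]
    - [[0,0,0],0]
    - [[0,0,0],0]
    - [[0,0,0],0]
    - [[0,0,0],0]
    - [[0,0,0],0]
    - [[0,0,0],0]
    - [[0,0,0],0]
  claw: 1

```text
clock: 4.58
eef_pos: [0.5056, 0.0809, 0.1322]
tool_rot: [0.836, 0.548, 0.0, 0.0]
ft_force: [-0.1, 0.5, 3.1]
grip_width: 0.0071
grasp_force: 59.5
```

Emit:
step_arm:
  rows:
    - [[0,0,-8],0]
    - [[0,0,-25],0]
    - [[0,0,-45],0]
    - [[0,0,-65],0]
    - [[0,0,-82],0]
    - [[0,0,-90],0]
    - [[0,0,-90],0]

```text
clock: 5.45
eef_pos: [0.5054, 0.0808, 0.2222]
tool_rot: [0.836, 0.548, 0.0, 0.0]
ft_force: [-0.1, -0.6, -0.7]
grip_width: 0.0071
grasp_force: 59.0
```

Emit:
step_arm:
  rows:
    - [[-20,7,0],-1.5]
    - [[-55,18,0],-3.6]
    - [[-95,32,0],-6.3]
    - [[-135,45,0],-9]
    - [[-175,58,0],-11.6]
    - [[-215,72,0],-14]
    - [[-245,82,0],-16.3]
    - [[-260,87,0],-17.2]
    - [[-265,89,0],-17.6]
    - [[-265,89,0],-17.6]
    - [[-265,89,0],-17.6]
    - [[-265,89,0],-17.6]

```text
clock: 6.95
eef_pos: [0.4814, -0.1969, 0.2219]
tool_rot: [0.742, 0.67, 0.0, -0.0]
ft_force: [0.3, -0.0, -1.0]
grip_width: 0.0073
grasp_force: 58.9
```

```bash
cat > meas.py <<'E'
from h import *
import sys
o=bot.get_obs(); y=R.from_quat(o['tool_rot']).as_matrix(); print(o['clock'],o['eef_pos'],'yang',np.degrees(np.arctan2(y[1,1],y[0,1])))
def rep(n,q):
    if len(q)<10: return print(n,len(q))
    r=cv2.minAreaRect((q[:,:2]*1000).astype(np.float32)); print(n,len(q),'rect',np.round(r[0],1),np.round(r[1],1),round(r[2],1),'med',(np.median(q,0)*1000).round(1),'z',(np.percentile(q[:,2],[2,98])*1000).round(1))
for c in('scene','top'):
    im,d=bot.camera(c); cv2.imwrite(f'pics/{c}_{sys.argv[1]}.png',im[...,::-1]); P=cloud(c,d)
    for n in('gate_center','tray_handle','tray'):
        for t in bot.trace(n,c)[:1]:
            q=P[t['pixels']&(d>0)]; rep(f"{c} {n} {t['score']:.2f}",q)
    A=P.reshape(-1,3);A=A[(A[:,0]>.44)&(A[:,0]<.7)&(A[:,1]>-.31)&(A[:,1]<-.1)]
    rep(c+' handle',A[(A[:,2]>.108)&(A[:,2]<.13)&(A[:,0]>.535)]); rep(c+' posts',A[(A[:,2]>.052)&(A[:,2]<.068)&(A[:,0]<.53)])
E
python3 meas.py 2
python3 - <<'E'
import cv2
a=cv2.imread('pics/scene_2.png')[130:260,270:430];cv2.imwrite('pics/s2.png',cv2.resize(a,None,fx=4,fy=4,interpolation=3))
E
```

```text
6.95 [ 0.48135295 -0.19694187  0.2218843 ] yang -5.837762891735328
scene gate_center 0.69 88 rect [ 561.5 -209.4] [38.9 28.3] 55.6 med [ 562.1 -200.    49.8] z [33.5 60. ]
scene tray_handle 0.69 2402 rect [ 574.5 -243.7] [221.2 220.4] 83.7 med [ 559.5 -196.6   33.1] z [ 20.2 122.3]
scene tray 0.87 2396 rect [ 572.  -267.7] [265.2 220.7] 83.7 med [ 560.3 -197.2   33. ] z [ 18.3 122.4]
scene handle 230 rect [ 565.5 -205.9] [140.1  15.8] 84.5 med [ 563.5 -199.3  120.2] z [109.4 123.9]
scene posts 121 rect [ 481.4 -199.1] [143.6  24.4] 83.9 med [ 484.2 -157.1   59.5] z [52.3 66.7]
top gate_center 0.22 1725 rect [ 585.8 -210.8] [142.8 136. ] 84.4 med [ 610.3 -216.8   28.7] z [ 18.3 121. ]
top tray 0.60 1808 rect [ 581.6 -210.5] [146.6 158.6] 83.7 med [ 611.5 -215.6   28.7] z [ 17.4 120.9]
top handle 196 rect [ 564.4 -206.6] [139.6  13. ] 83.8 med [ 562.9 -232.   118.8] z [112.5 122.6]
top posts 0
```

View pics/s2.png

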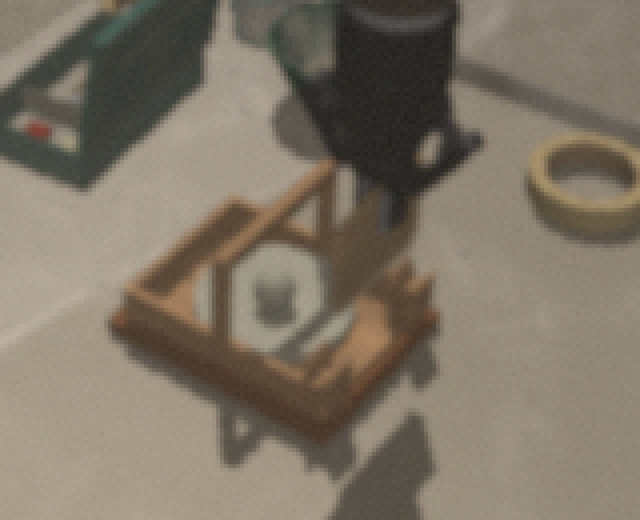

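```bash
python3 - <<'E'
from h import *
o=bot.get_obs(); M=R.from_quat(o['tool_rot']).as_matrix(); print(o['eef_pos'])
P0=dict(scene=np.load('sceneP.npy'),top=np.load('topP.npy'))
for c in('scene','top'):
    im,d=bot.camera(c);P=cloud(c,d)
    l=((P-o['eef_pos'])@M)
    m=(d>0)&(P[...,2]>.105)&(P[...,2]<.143)&(abs(l[...,0])<.07)&(abs(l[...,1])<.03)
    q=l[m]*1000; 
    if len(q)>5: print(c,len(q),'x',np.percentile(q[:,0],[0,2,98,100]).round(1),'y',np.percentile(q[:,1],[2,25,50,75,98]).round(1),'z',np.percentile(q[:,2],[0,2,98,100]).round(1))
    for s in(-1,1):   # flared guide posts
        pass
P=P0['top'].reshape(-1,3); t=np.array([.4812,-.198,0]); l=(P-t)@M
m=(P[:,2]>.048)&(P[:,2]<.07)&(abs(l[:,1])<.025)&(abs(l[:,0])<.09); q=l[m]*1000
for s in(-1,1):
    g=q[q[:,0]*s>0]; print('post',s,len(g),'x',g[:,0].min().round(1),g[:,0].max().round(1),'y',g[:,1].min().round(1),g[:,1].max().round(1))
E
```

```text
[ 0.48126494 -0.19761196  0.22194931]
scene 188 x [-49.2 -47.7  50.6  52.4] y [-5.  -4.  -3.4 -2.9  1.1] z [ 79.6  80.1 116.3 116.7]
post -1 81 x -70.3 -40.6 y -12.7 12.6
post 1 78 x 40.3 69.5 y -12.9 12.3
```

Emit:
step_arm:
  rows:
    - [[-1.5,0,15],0]
    - [[-1.5,0,32],0]
    - [[-1.5,0,40],0]
    - [[-1.5,0,46],0]
    - [[-1.5,0,46],0]
    - [[-1.5,0,46],0]

```text
clock: 8.2
eef_pos: [0.4814, -0.1993, 0.1764]
tool_rot: [0.743, 0.67, 0.0, 0.0]
ft_force: [1.4, -0.3, 0.1]
grip_width: 0.0073
grasp_force: 58.9
```

Emit:
step_arm:
  rows:
    - [[0,0,4],0]
    - [[0,0,8],0]
    - [[0,0,12],0]
    - [[0,0,12],0]
    - [[0,0,12],0]

```text
clock: 8.82
eef_pos: [0.4811, -0.1992, 0.1639]
tool_rot: [0.743, 0.67, -0.0, -0.0]
ft_force: [0.2, -0.3, -0.9]
grip_width: 0.0068
grasp_force: 58.9
```

Emit:
step_arm:
  rows:
    - [[0,0,4],0]
    - [[0,0,8],0]
    - [[0,0,12],0]
    - [[0,0,16],0]
    - [[0,0,18],0]
    - [[0,0,18],0]
    - [[0,0,18],0]

```text
clock: 9.7
eef_pos: [0.4811, -0.1992, 0.146]
tool_rot: [0.743, 0.67, 0.0, 0.0]
ft_force: [0.7, 0.6, -0.4]
grip_width: 0.0073
grasp_force: 58.9
```

Emit:
step_arm:
  rows:
    - [[0,0,1],0]
    - [[0,0,2],0]
    - [[0,0,2],0]

```text
clock: 10.07
eef_pos: [0.4812, -0.1992, 0.1442]
tool_rot: [0.743, 0.67, 0.0, 0.0]
ft_force: [-0.6, 1.0, 2.0]
grip_width: 0.007
grasp_force: 59.3
```

Emit:
step_arm:
  rows:
    - [[0,0,0.5],0]
    - [[0,0,0.5],0]
    - [[0,0,0.5],0]
    - [[0,0,0.5],0]
    - [[0,0,0.5],0]
    - [[0,0,0.5],0]
  claw: -1

```text
clock: 10.82
eef_pos: [0.4811, -0.1992, 0.1434]
tool_rot: [0.743, 0.67, -0.0, -0.0]
ft_force: [-0.8, 0.7, 0.8]
grip_width: 0.0853
grasp_force: 0.0
```

Emit:
step_arm:
  rows:
    - [[0,0,-10],0]
    - [[0,0,-35],0]
    - [[0,0,-65],0]
    - [[0,0,-95],0]
    - [[0,0,-110],0]
    - [[0,0,-110],0]
    - [[0,0,-110],0]

```text
clock: 11.7
eef_pos: [0.4805, -0.1989, 0.2523]
tool_rot: [0.743, 0.67, -0.0, -0.001]
ft_force: [0.4, 0.0, 0.4]
grip_width: 0.0855
grasp_force: 0.0
```

```bash
python3 meas.py 3
python3 - <<'E'
from h import *
for c in('scene','top'):
    d=bot.camera(c)[1];A=cloud(c,d).reshape(-1,3);M=R.from_quat(bot.get_obs()['tool_rot']).as_matrix()
    l=(A-[.4812,-.198,0])@M; m=(abs(l[:,0])<.06)&(abs(l[:,1])<.03)&(A[:,2]>.085)&(A[:,2]<.13); q=l[m]*1000
    if len(q)>5: print(c,len(q),q.min(0).round(1),q.max(0).round(1),np.median(q,0).round(1))
a=cv2.imread('pics/scene_3.png')[130:260,270:430];cv2.imwrite('pics/s3.png',cv2.resize(a,None,fx=4,fy=4,interpolation=3))
E
```

```text
11.7 [ 0.4805124  -0.19892394  0.25229317] yang -5.902751400181757
scene gate_center 0.91 416 rect [ 498.6 -254.5] [ 50.8 216.6] 4.1 med [ 478.6 -198.6   75.8] z [  3.3 105.2]
scene tray_handle 0.71 2265 rect [ 572.5 -270.3] [275.3 220.8] 84.8 med [ 563.9 -192.3   33.9] z [  5.  122.2]
scene tray 0.85 2184 rect [ 575.4 -244.7] [216.3 221.5] 84.2 med [ 564.5 -190.9   34.2] z [ 19.9 122.3]
scene handle 223 rect [ 565.4 -206.9] [140.4  15.1] 83.8 med [ 563.6 -200.   120.3] z [109.4 124.7]
scene posts 163 rect [ 481.3 -199.2] [143.2  24.8] 84.1 med [ 478.3 -160.5   59.7] z [52.3 67.5]
top tray_handle 0.76 1696 rect [ 582.3 -209.2] [149.  151.4] 87.9 med [ 613.2 -214.1   28.8] z [ 18. 123.]
top tray 0.88 1706 rect [ 587.2 -213.4] [158.2 142.2] 85.8 med [ 613.1 -216.4   28.9] z [ 17.8 122.3]
top handle 142 rect [ 564.5 -206.8] [139.8  12.9] 83.8 med [ 565.1 -240.6  118.7] z [114.7 123.5]
top posts 0
scene 155 [ -48.7   -4.8 -107.1] [ 50.1   3.7 -85.3] [   5.2   -3.  -101.2]
```

View pics/s3.png

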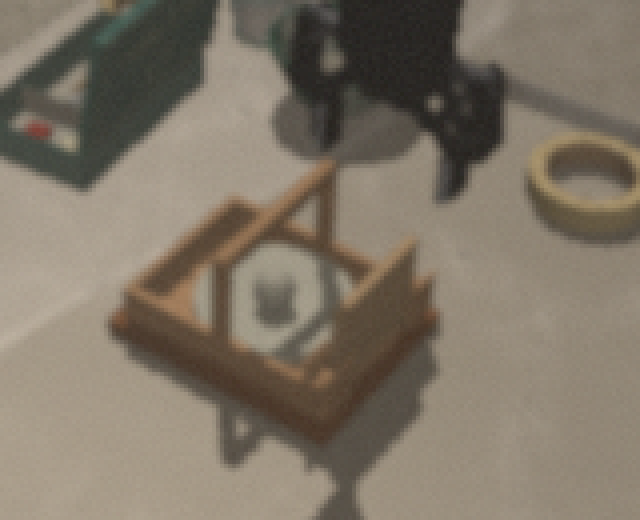

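The picture shows the gate seated between the posts at crop pixels (375,300), with its top at 102 mm, and the ball in mid-dish at (275,295). Next is the handle.

Emit:
step_arm:
  rows:
    - [[0,20,0],0]
    - [[1,50,0],0]
    - [[1,75,0],0]
    - [[1,84,0],0]
    - [[1,84,0],0]
    - [[1,84,0],0]

```text
clock: 12.95
eef_pos: [0.5639, -0.2068, 0.2534]
tool_rot: [0.743, 0.67, -0.0, -0.0]
ft_force: [0.3, 0.4, 0.9]
grip_width: 0.0852
grasp_force: 0.0
```

Emit:
step_arm:
  rows:
    - [[0,0,15],0]
    - [[0,0,35],0]
    - [[0,0,55],0]
    - [[0,0,72],0]
    - [[0,0,82],0]
    - [[0,0,88],0]
    - [[0,0,88],0]
    - [[0,0,88],0]

```text
clock: 13.95
eef_pos: [0.5651, -0.207, 0.1661]
tool_rot: [0.743, 0.67, 0.0, 0.001]
ft_force: [-0.7, 0.2, 0.2]
grip_width: 0.0853
grasp_force: 0.0
```

Emit:
step_arm:
  rows:
    - [[0,0,1],0]
    - [[0,0,1],0]
    - [[0,0,1],0]
    - [[0,0,1],0]
  claw: 0.6

```text
clock: 14.45
eef_pos: [0.5648, -0.2068, 0.1645]
tool_rot: [0.743, 0.67, 0.0, 0.0]
ft_force: [-0.7, -0.1, -0.4]
grip_width: 0.0171
grasp_force: 0.0
```

Emit:
step_arm:
  rows:
    - [[0,0,0],0]
    - [[0,0,0],0]
    - [[0,0,0],0]
    - [[0,0,0],0]
    - [[0,0,0],0]
    - [[0,0,0],0]
  claw: 1

```text
clock: 15.2
eef_pos: [0.5651, -0.2069, 0.1646]
tool_rot: [0.743, 0.67, 0.0, 0.0]
ft_force: [2.8, -0.8, 2.2]
grip_width: 0.0113
grasp_force: 59.0
```

```bash
cat > ball.py <<'E'
from h import *
import sys
im,d=bot.camera('scene'); cv2.imwrite(f'pics/b{sys.argv[1]}.png',cv2.resize(im[100:260,250:450,::-1],None,fx=4,fy=4,interpolation=3)); P=cloud('scene',d)
for n in('ball_center','gate_center'):
    for t in bot.trace(n,'scene')[:1]:
        q=P[t['pixels']&(d>0)]; print(n,round(t['score'],2),np.round(t['uv']),len(q),np.median(q,0).round(3) if len(q) else '')
o=bot.get_obs();print(o['clock'],o['eef_pos'],o['ft_force'],o['ft_torque'],o['joint_pos'].round(3) if hasattr(o['joint_pos'],'round') else o['joint_pos'])
E
python3 ball.py 1
```

```text
gate_center 0.81 [366. 205.] 389 [ 0.478 -0.198  0.079]
15.35 [ 0.5651338  -0.20691211  0.1646625 ] [ 2.70959424 -0.06048495  0.65275759] [-0.20001432 -0.48887946  0.06088588] [-0.351  0.528  0.059  1.101  0.     1.323]
```

Emit:
step_arm:
  rows:
    - [[0,0,-1],0]
    - [[0,0,-3],0]
    - [[0,0,-6],0]
    - [[0,0,-10],0]
    - [[0,0,-15],0]
    - [[0,0,-20],0]
    - [[0,0,-25],0]
    - [[0,0,-30],0]
    - [[0,0,-34],0]
    - [[0,0,-37],0]
    - [[0,0,-39],0]
    - [[0,0,-40],0]

```text
clock: 16.85
eef_pos: [0.5647, -0.2068, 0.2045]
tool_rot: [0.743, 0.67, -0.0, -0.0]
ft_force: [-0.7, -0.2, -4.7]
grip_width: 0.0111
grasp_force: 58.5
```

```bash
python3 ball.py 2
```

```text
ball_center 0.5 [336. 190.] 86 [ 0.561 -0.199  0.09 ]
gate_center 0.95 [365. 193.] 427 [ 0.477 -0.196  0.117]
17.0 [ 0.56468775 -0.2068052   0.20431189] [-0.41454606  0.37085118 -4.97165167] [-0.01852821 -0.03973928 -0.01856703] [-0.351  0.497  0.116  1.191 -0.     1.323]
```

View pics/b2.png

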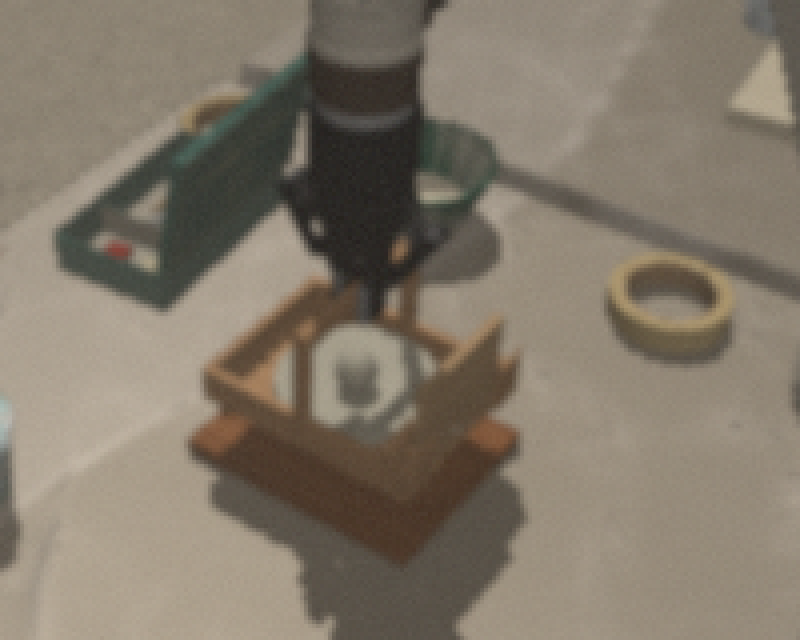

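The tray hangs level with the gate home, and the ball is in the middle at crop pixels (357,378). I lift further, then turn gently.

Emit:
step_arm:
  rows:
    - [[0,0,-1],0]
    - [[0,0,-4],0]
    - [[0,0,-9],0]
    - [[0,0,-15],0]
    - [[0,0,-22],0]
    - [[0,0,-30],0]
    - [[0,0,-38],0]
    - [[0,0,-45],0]
    - [[0,0,-51],0]
    - [[0,0,-56],0]
    - [[0,0,-59],0]
    - [[0,0,-60],0]

```text
clock: 18.5
eef_pos: [0.5648, -0.2068, 0.2645]
tool_rot: [0.743, 0.67, 0.0, 0.0]
ft_force: [-0.7, -0.1, -3.9]
grip_width: 0.011
grasp_force: 58.5
```

Emit:
step_arm:
  rows:
    - [[0,0,0],-0.3]
    - [[0,0,0],-1]
    - [[0,0,0],-2]
    - [[0,0,0],-3.5]
    - [[0,0,0],-5.2]
    - [[0,0,0],-7]
    - [[0,0,0],-9]
    - [[0,0,0],-11]
    - [[0,0,0],-13]
    - [[0,0,0],-15]
    - [[0,0,0],-17]
    - [[0,0,0],-19]

```text
clock: 20.0
eef_pos: [0.5647, -0.2068, 0.2644]
tool_rot: [0.621, 0.784, 0.0, -0.0]
ft_force: [-0.1, -0.3, -4.7]
grip_width: 0.0112
grasp_force: 58.5
```

Emit:
step_arm:
  rows:
    - [[0,0,0],-2]
    - [[0,0,0],-4]
    - [[0,0,0],-6]
    - [[0,0,0],-8]
    - [[0,0,0],-10]
    - [[0,0,0],-12]
    - [[0,0,0],-14]
    - [[0,0,0],-16]
    - [[0,0,0],-18]
    - [[0,0,0],-20]
    - [[0,0,0],-22]
    - [[0,0,0],-24]

```text
clock: 21.5
eef_pos: [0.5647, -0.2068, 0.2644]
tool_rot: [0.444, 0.896, 0.0, 0.0]
ft_force: [-0.0, 0.1, -4.2]
grip_width: 0.011
grasp_force: 58.5
```

```bash
python3 ball.py 3
```

```text
gate_center 0.7 [370. 164.] 258 [ 0.495 -0.252  0.18 ]
21.65 [ 0.56474605 -0.20682237  0.26441371] [-0.5406406   0.81153108 -5.1918855 ] [-0.04572202 -0.02912599  0.01661753] [-0.351  0.461  0.22   1.329 -0.     0.572]
```

Emit:
step_arm:
  rows:
    - [[0,0,0],-1.5]
    - [[0,0,0],-3.5]
    - [[0,0,0],-5.5]
    - [[0,0,0],-7.5]
    - [[0,0,0],-9.5]
    - [[0,0,0],-11.5]
    - [[0,0,0],-13.5]
    - [[0,0,0],-15.5]
    - [[0,0,0],-17.5]
    - [[0,0,0],-19.5]
    - [[0,0,0],-21.5]
    - [[0,0,0],-23.5]

```text
clock: 23.15
eef_pos: [0.5647, -0.2068, 0.2644]
tool_rot: [0.253, 0.968, 0.0, 0.0]
ft_force: [1.1, -0.6, -4.5]
grip_width: 0.011
grasp_force: 58.5
```

Emit:
step_arm:
  rows:
    - [[0,0,0],-2]
    - [[0,0,0],-4]
    - [[0,0,0],-6]
    - [[0,0,0],-8]
    - [[0,0,0],-10]
    - [[0,0,0],-12]
    - [[0,0,0],-14]
    - [[0,0,0],-16]
    - [[0,0,0],-18]
    - [[0,0,0],-19.5]
    - [[0,0,0],-20.8]
    - [[0,0,0],-21.8]

```text
clock: 24.65
eef_pos: [0.5647, -0.2068, 0.2644]
tool_rot: [0.066, 0.998, -0.0, 0.0]
ft_force: [-0.9, -0.3, -3.8]
grip_width: 0.0114
grasp_force: 58.5
```

Emit:
step_arm:
  rows:
    - [[0,0,0],-0.8]
    - [[0,0,0],-1.4]
    - [[0,0,0],-1.7]
    - [[0,0,0],-1.7]
    - [[0,0,0],-1.7]
    - [[0,0,0],-1.7]
    - [[0,0,0],-1.7]
    - [[0,0,0],-1.7]
    - [[0,0,0],-1.7]
    - [[0,0,0],-1.7]
    - [[0,0,0],-1.7]
    - [[0,0,0],-1.7]

```text
clock: 26.15
eef_pos: [0.5647, -0.2068, 0.2644]
tool_rot: [0.051, 0.999, 0.0, -0.0]
ft_force: [-0.6, -0.0, -4.7]
grip_width: 0.0112
grasp_force: 58.5
```

```bash
python3 ball.py 4; python3 -c "
from h import *
print(np.degrees(R.from_quat(bot.get_obs()['tool_rot']).as_euler('ZYX')))"
```

```text
ball_center 0.51 [337. 181.] 2539 [ 0.554 -0.196  0.132]
gate_center 0.81 [362. 151.] 420 [ 0.54  -0.288  0.179]
26.3 [ 0.5647381  -0.20681299  0.26441281] [-0.12999201  0.90769503 -4.8036988 ] [ 0.081992    0.01161651 -0.04269117] [-0.351  0.461  0.22   1.329 -0.    -0.248]
[ 1.74097987e+02 -1.54949669e-04 -1.79999431e+02]
```

View pics/b4.png

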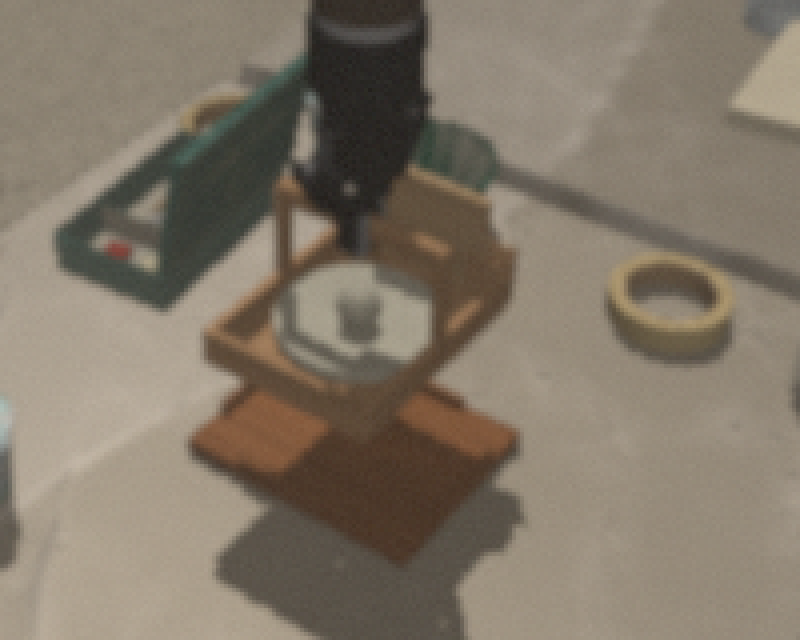

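The tray is crosswise over the stand and level, with the gate seated and the ball in mid-dish at crop pixels (358,315).

```bash
python3 -c "
from workcell import bot
print(bot.job_done())"
```

```text
the job is handed in; nothing more can be done
None
```

The job is handed in, though no verdict came back: the gate is home and let go, and the arm holds the tray at rest, turned 90° and level about 10 cm above the stand, with the ball in mid-dish (26.3 s used of 61).

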